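# Brush out the tea-mill beaker, mesh it on the mill and hold it down

### The arm

A 7-joint arm with a two-finger parallel gripper is mounted at the origin on the work surface. World frame = base frame: x ahead of the robot, y to its left, z up, the work surface at z = 0. Lengths are in m, angles in rad, forces in N, time in s.
With the tool pointing down it reaches from about 0.4 to 0.85 m from the base axis. Payload 4.4 kg.
Tool frame: the origin (TCP) lies between the finger pads; the fingertips stand manip.tcp_to_tips ahead of it and the grasp point (between the pads) lies 6 mm ahead of it (manip.tcp_to_tips is the distance from the TCP to the fingertips, in m); z points along the fingers, y is the line along which they close (so a half turn about z gives the same grasp; the last joint's range is limited). The gripper opens to 94 mm and grips with 3 to 60 N. Pads are 16 mm wide; open, the fingers measure 119 mm over their backs; the gripper's body (75 mm by 177 mm) begins 78 mm behind the grasp point.
Start: joints at [1.18, 0.628, 0.038, 1.517, -0.027, 0.996, -0.02], TCP at [0.207, -0.616, 0.23] pointing down, gripper open.
Joint ranges: [-3.06, 3.06], [-0.37, 2.12], [-1.25, 1.32], [0.18, 2.47], [-1.1, 4.24], [0.23, 1.98], [-2.94, 2.94]. Speed limits (rad/s): [2.57, 2.57, 3.14, 3.14, 3.14, 3.14, 3.14].

### API

Orientations are given as a unit quaternion [w, x, y, z].
In Python, from cell import manip, imaging gives the robot as it stands. The module is installed in compiled form; this text tells all that it offers.
- The arm moves only by the tool send_rows, never from a script. Its argument "rows" is a list of rows, each a list of 7 numbers: the turn, a rotation vector about the tool's x, y, z in degrees, then the shift along the tool's x, y, z in m, then the finger opening in m, from 0 to 0.094. In form: [[ax, ay, az, x, y, z, gripper], ...]. A call has 1 to 20 rows; each row shifts and turns the commanded pose from where the row before left it, along the tool's axes as they then stand; what a row does not reach is not made up. A row lasts 1/8 s, in which the tool goes at most 62.5 mm and 10.7 degrees, less where a joint would pass 70% of its speed; a pose out of reach is approached as far as the arm can. A call with a gripper value outside its range is refused whole. The fingers move at their own pace and stop on an object; the grip force is fixed at half the most. Time passes only in rows, so rows that do not move let the fingers close. It gives the time, the measured TCP pose, the force, the opening and the grip force at its end, in the units of the state.
- manip.observe(): the state, without advancing time (a new reading comes with each control period).
- imaging.read_camera(name): name is "side" or "top"; returns the picture (400x640x3 uint8, red, green, blue); there is no depth.
- imaging.camera_info(name): a dict with "mtx" (3x3 intrinsics, pixels), "R" (3x3) and "t" (3): a world point X has camera coordinates R X + t. Camera axes: x right, y down, z forward; pixel columns grow to the right and rows downward; lengths in m; the calibration is good to about 2 mm. A picture is of the moment at which its call begins. camera_info takes no time and is no camera call.
- manip.finish_job(): hands the job in; it is judged then, once.
Trained networks look in the newest picture that a camera, given by its name, has taken for a name from the list of things; names that differ only in an ending like _2 or _b are one class to them, and where a whole thing is asked for, a point or a joint stands for the part that bears it (a point fixed in the world has none). Each returns a list of dicts, best first, with "score" (0 to 1); they miss things now and then, are a little off and sometimes report something else, mostly with a low value. They report only what shows in the picture. A call takes as long as a camera call.
- imaging.masks_of(thing, camera): "region" (400x640 bool, what is visible of it) and "box" ([left, top, width, height] in pixels, round what is visible of it).
The state is a dict: "time_s": time; "q": joint angles; "joint_vel": joint speeds; "effort": joint torques, N m; "tool_pos": TCP position; "orientation": TCP orientation; "force": force on the tool from outside, world axes, zero at the start; "ft_torque": the same for the moment, N m; "finger_gap": finger opening in m; "finger_force": force on a finger pad.
Only numpy, scipy, OpenCV 4.12 (cv2) and the standard library are available. Lean on these libraries where they do the work, as an engineer would, in place of code of your own. Each camera call takes 0.05 s, during which the arm holds its last target. There are 200 camera calls.

### The job

On the shop counter, take the upright brush from its wooden block and brush out the open steel beaker with two full strokes, down nearly to the bottom, up, and down again, then stand the brush back in its block and let go of it. Then pick up the beaker, set it upright in the round collar of the tea mill, turn it until its four lugs drop into the collar's four notches, slide it home and press it down against the sprung plate, as on a mill that runs only while its beaker is pushed down. Finish while still holding the beaker and pressing it fully down, do not let go; never tip the beaker over, and leave the other goods where they stand.

Things in the scene. Friction and masses are not known exactly. Their poses are not given: they have to be found in the camera images.
- beaker_center (a point): Open steel beaker standing upright on the table: round, 56 mm outside diameter, 110 mm tall, wall 3 mm, inside floor 5 mm above its underside, 0.3 kg (+-20 %). The lowest 5 mm taper to 49 mm diameter. This point is on its axis half-way up, 55 mm above the underside; z is up along the axis. Its outside is smooth and free to grasp above the lugs (see beaker).
- beaker: The same beaker, origin at the centre of its underside, same axes. Four lugs stick out of its side along its own +x, -x, +y and -y: each 8 mm wide, reaching 37 mm from the axis, from 35 to 49 mm above the underside. It looks the same every quarter turn.
- brush_center (a point): Brush, 180 mm long, 60 g, upright in the block with its bristles down: stiff round bristle head 26 mm diameter, 62 mm long, a 19 mm thick ferrule up to 76 mm, then a round wooden handle 16 mm thick up to 180 mm. This point is on its axis half-way up, 90 mm above the bristle end; z runs along the brush to the handle end.
- brush: The same brush, origin at the bristle end, z along the brush to the handle end.
- brush_tip (a point): The centre of the bristle end of the brush (its lower end).
- block_hole (a point): Fixed wooden block 90 x 90 x 55 mm with a round upright hole of 32 mm diameter and 45 mm depth (its floor is 10 mm above the table) in the middle of the top. This point is the centre of the hole's mouth, on the block's top; axes along the block's sides, z up.
- mill_collar (a point): Tea mill, fixed: round foot 140 mm in diameter, 31 mm high, on it an upright metal collar, about 84 mm outside and 60 mm inside diameter, its rim 90 mm above the table. Four notches in the rim, 13 mm wide, 18 mm deep, open through the wall, lie along this frame's +x, -x, +y and -y. This point is the centre of the collar's mouth at rim height; z up.
- plate (a joint): Sprung flat plate in the collar, 41 mm below the rim: travel in m, 0 up, 0.010 fully down. Spring 8 N at 0, 15 N at 0.010, more than the beaker's weight: it lifts the beaker when pressing ceases. With lugs standing on the rim the beaker's underside is still 6 mm above the plate; with lugs in the notches it reaches the plate and pushes it down.
- bowl: Bystander: glazed bowl, 70 mm diameter, 38 mm tall; origin centre of underside.
- caddy: Bystander: closed tea caddy, 66 mm diameter, 85 mm tall; origin centre of underside.
- teacup: Bystander: white cup, 68 mm diameter, 60 mm tall, without handle, lugs or metal; origin centre of underside.
- jar: Bystander: lidded green ginger jar, 90 mm diameter, 126 mm tall; origin centre of underside.
- mortar: Bystander: heavy stone mortar, 110 mm diameter, 70 mm tall; origin centre of underside.

How it is judged:
By the outcome, as a careful person would: the job done as asked, in the order asked, and still so for the second after the job is handed in, while the arm keeps its last pose, push and grip.
It also fails if it takes over 64 s, if anything falls off the work surface, if the arm or the gripper's body presses on something with over 40 N, if the wrist force passes 120 N, or if a joint passes its speed limit or range.

## Working session

There is one attempt and no reset: what is moved stays moved. The work goes in short steps, Python scripts to look and compute and a tool call to move; the robot and the scene stay as the last step left them, time stands still between calls to the robot, and variables do not carry over. Pictures are saved under pics/ and viewed, at most 10 in all, crops included, and the job is handed in when it is done.

Besides the shell and the picture viewer there is one more tool, called after "Call:" as name([rows], argument=value, ...), one row to a line, values as JSON. send_rows: Moves the arm, as the interface text tells. Its arguments: {"type":"object","properties":{"rows":{"type":"array"}},"required":["rows"]}

```bash
mkdir -p pics
python3 - <<'E'
from cell import manip, imaging
import cv2, numpy as np
print(manip.tcp_to_tips); s=manip.observe(); print({k:np.round(v,3) for k,v in s.items()})
for c in("side","top"):
    im=imaging.read_camera(c); cv2.imwrite(f"pics/{c}0.png",im[:,:,::-1])
    i=imaging.camera_info(c); print(c,i["mtx"].tolist(),np.round(i["R"],4).tolist(),np.round(i["t"],4).tolist(), "pos",np.round(-i["R"].T@i["t"],3))
    for t in ("beaker","brush","block_hole","mill_collar","plate","bowl","caddy","teacup","jar","mortar"):
        print(c,t,[(round(d["score"],2),d["box"]) for d in imaging.masks_of(t,c)[:2]])
E
```

```text
0.025
{'time_s': np.float64(0.0), 'q': array([ 1.18 ,  0.629,  0.038,  1.518, -0.027,  0.996, -0.02 ]), 'joint_vel': array([-0.001, -0.003, -0.   ,  0.002,  0.001, -0.   , -0.003]), 'effort': array([ 0.0000e+00, -5.4972e+01,  1.1440e+00, -1.8663e+01, -5.2000e-02,
        2.4000e-02,  0.0000e+00]), 'tool_pos': array([ 0.207, -0.615,  0.23 ]), 'orientation': array([-0.001,  0.987,  0.162, -0.   ]), 'force': array([-0.325,  0.452, -0.916]), 'ft_torque': array([0.071, 0.003, 0.026]), 'finger_force': np.float64(0.0), 'finger_gap': np.float64(0.094)}
side [[433.73362829364316, 0.0, 312.8497618035094], [0.0, 433.73362829364316, 188.86360131608092], [0.0, 0.0, 1.0]] [[-0.9682, -0.2501, -0.0099], [-0.1632, 0.6608, -0.7327], [0.1898, -0.7077, -0.6805]] [0.5651, 0.1524, 1.2516] pos [0.334 0.926 0.969]
side beaker [(0.9, [341.1, 120.8, 18.4, 33.5])]
side brush [(0.57, [301.4, 166.5, 11.4, 39.5]), (0.19, [251.1, 322.7, 43.7, 48.1])]
side block_hole [(0.84, [294.3, 192.1, 30.8, 33.3])]
side mill_collar [(0.59, [275.0, 257.9, 53.8, 73.4])]
side plate [(0.69, [293.5, 272.7, 19.3, 11.8])]
side bowl [
[... 498 characters left out ...]
 0.0077], [-0.9982, 0.0005, -0.0602], [0.0602, -0.0077, -0.9982]] [0.0065, 0.5676, 1.3736] pos [0.484 0.017 1.405]
top beaker [(0.89, [429.5, 203.5, 26.1, 23.3])]
top brush [(0.57, [147.4, 193.2, 33.7, 30.1]), (0.46, [315.3, 187.0, 8.0, 12.6])]
top block_hole [(0.67, [300.6, 173.7, 38.8, 37.8])]
top mill_collar [(0.6, [201.0, 189.5, 52.6, 45.6]), (0.52, [263.7, 140.7, 22.6, 25.5])]
top plate [(0.52, [216.0, 201.3, 18.0, 20.0])]
top bowl [(0.79, [279.2, 245.0, 24.0, 22.9])]
top caddy [(0.76, [263.8, 142.3, 23.3, 22.0])]
top teacup [(0.8, [374.8, 136.0, 22.6, 22.5]), (0.43, [277.5, 244.4, 26.3, 22.2])]
top jar [(0.67, [147.6, 191.6, 34.1, 30.5])]
top mortar [(0.67, [473.5, 156.1, 38.3, 39.9])]
```

Run:
```python
import cv2
t=cv2.imread("pics/top0.png");s=cv2.imread("pics/side0.png")
up=lambda im,f:cv2.resize(im,None,fx=f,fy=f,interpolation=cv2.INTER_CUBIC)
cv2.imwrite("pics/topc.png",up(t[130:275,130:526],2))
# three tiles: mill (top), beaker(top), brush(top)
T=[up(t[180:245,185:265],5),up(t[185:250,400:480],5)]
S=[up(t[160:225,280:360],5),up(s[110:175,300:380],5)]
cv2.imwrite("pics/tiles.png",cv2.hconcat([cv2.vconcat([T[0],S[0]])[:600],cv2.vconcat([T[1],S[1]])[:600]])[:600,:800])
```

```text
(no output)
```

View pics/topc.png

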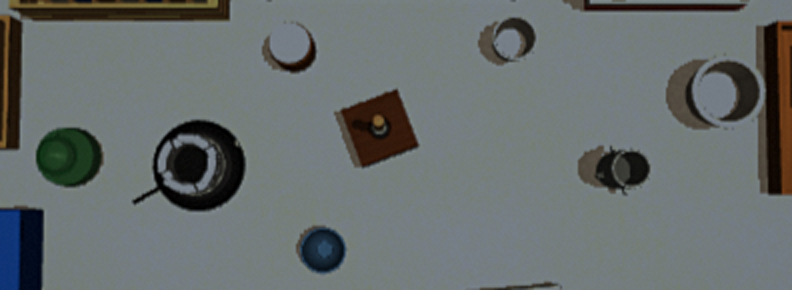

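View pics/tiles.png

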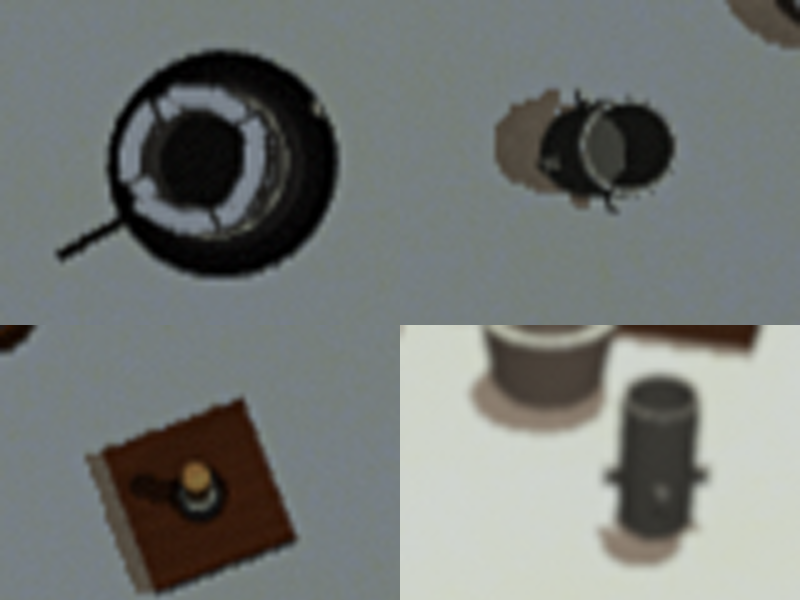

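View pics/side0.png

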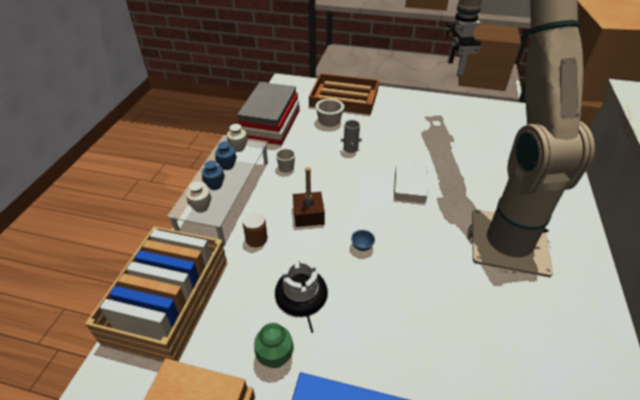

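```bash
cat > h.py <<'E'
from cell import manip, imaging
import cv2, numpy as np
C={c:imaging.camera_info(c) for c in("side","top")}
def proj(c,X):
    i=C[c];p=(np.atleast_2d(X)@i["R"].T+i["t"])@i["mtx"].T;return p[:,:2]/p[:,2:]
def unproj(c,uv,z):
    i=C[c];d=i["R"].T@np.linalg.solve(i["mtx"],[uv[0],uv[1],1]);o=-i["R"].T@i["t"]
    return o+d*(z-o[2])/d[2]
def circ(x,y,z,r,n=72):
    a=np.linspace(0,2*np.pi,n);return np.c_[x+r*np.cos(a),y+r*np.sin(a),0*a+z]
def st():
    s=manip.observe();R=cv2.Rodrigues(np.zeros(3))[0]
    w,x,y,z=s["orientation"]
    from scipy.spatial.transform import Rotation as Ro
    R=Ro.from_quat([x,y,z,w]).as_matrix()
    return s,R
E
cat > fit.py <<'E'
from h import *
from scipy.optimize import minimize
def hullmask(c,pts):
    m=np.zeros((1600,2560),np.uint8)
    cv2.fillConvexPoly(m,cv2.convexHull(np.round(proj(c,pts)*4+1.5).astype(np.int32)),255)
    return cv2.resize(m,(640,400),interpolation=cv2.INTER_AREA)/255.
def fitm(thing,shape,x0,cams=("top","side")):
    M={}
    for c in cams:
        imaging.read_camera(c); r=imaging.masks_of(thing,c)
        M[c]=r[0]["region"].astype(float)
    def cost(p,cs):
        return sum(1-np.minimum(M[c],h:=hullmask(c,shape(*p))).sum()/np.maximum(M[c],h).sum() for c in cs)
    for cs in [cams]+[(c,) for c in cams]:
        r=minimize(cost,x0,args=(cs,),method="Nelder-Mead",options=dict(initial_simplex=[x0,x0+np.array([.01,0]),x0+np.array([0,.01])]))
        print(thing,cs,r.x.round(4),round(r.fun,3))
if __name__=="__main__":
    print("collar",unproj("top",(223.2,212.2),.09),"beaker rim",unproj("top",(445.6,214.2),.11),"hole",unproj("top",(320,193.4),.055),"handle end",unproj("top",(280+39,160+30),.19))
    cyl=lambda r,h:(lambda x,y:np.r_[circ(x,y,0,r),circ(x,y,h,r)])
    fitm("beaker",cyl(.0285,.11),unproj("top",(445.6,214.2),.11)[:2])
    fitm("mill_collar",cyl(.07,.031),unproj("top",(223.2,212.2),.09)[:2])
    for n,uv,z,r,h in(("jar",(164,207),.06,.045,.126),("mortar",(492,176),.07,.055,.07),("caddy",(275,153),.085,.033,.085),("teacup",(386,147),.06,.034,.06),("bowl",(291,256),.038,.035,.038)):
        print(n,unproj("top",uv,z)[:2].round(3))
    for uv in((185+31,180+21.6),(185+43,180+43.2),(185+28,180+37.6)): 
        d=unproj("top",uv,.09)-unproj("top",(223.2,212.2),.09);print("notch",d.round(3),np.degrees(np.arctan2(d[1],d[0]))%90)
E
python3 fit.py
```

```text
collar [0.53173911 0.31185145 0.09      ] beaker rim [ 0.52490692 -0.32309287  0.11      ] hole [0.58852082 0.03422078 0.055     ] handle end [0.58716328 0.03514683 0.19      ]
beaker ('top', 'side') [ 0.5258 -0.3232] 0.232
beaker ('top',) [ 0.5254 -0.3223] 0.122
beaker ('side',) [ 0.527 -0.326] 0.092
mill_collar ('top', 'side') [0.5355 0.3099] 0.241
mill_collar ('top',) [0.5327 0.3099] 0.105
mill_collar ('side',) [0.5381 0.3089] 0.123
jar [0.548 0.492]
mortar [ 0.639 -0.472]
caddy [0.704 0.165]
teacup [ 0.726 -0.162]
bowl [0.403 0.121]
notch [0.031 0.021 0.   ] 34.62472220478547
notch [-0.032 -0.014  0.   ] 24.147119163930824
notch [-0.015  0.029  0.   ] 28.081923219575884
```

```bash
cat > yaw.py <<'E'
from h import *
def prof(im,c,x,y,z,r):
    a=np.radians(np.arange(0,360,3));p=proj(c,np.c_[x+r*np.cos(a),y+r*np.sin(a),0*a+z]).astype(np.float32)
    return cv2.remap(im.astype(np.float32).sum(2)/3,p[:,0][None],p[:,1][None],cv2.INTER_LINEAR)[0]
if __name__=="__main__":
    T=cv2.imread("pics/top0.png");S=cv2.imread("pics/side0.png")
    # refine collar centre: maximise bright on ring, contrast
    best=max(((sum(prof(T,"top",x,y,.09,r).mean() for r in(.033,.036,.039))-1.0*prof(T,"top",x,y,.09,.0445).mean(),x,y) for x in np.arange(.522,.543,.001) for y in np.arange(.302,.322,.001)))
    print(best)
    for r in(.034,.037,.040):
        print(r,prof(T,"top",best[1],best[2],.09,r).round().astype(int).tolist())
    for c,I in(("top",T),("side",S)):
        for r in(.033,.036): print(c,"lug",r,prof(I,c,.5255,-.323,.042,r).round().astype(int).tolist())
    def draw(I,c,o,L,f=5,w=80,h=60):
        o=np.array(o);V=cv2.resize(I[o[1]:o[1]+h,o[0]:o[0]+w],None,fx=f,fy=f,interpolation=cv2.INTER_CUBIC)
        for X in L: cv2.polylines(V,[np.round((proj(c,X)-o+.5)*f).astype(np.int32)],False,(0,0,255),1)
        return V
    bk=[circ(.5255,-.323,z,r) for z,r in((0,.0245),(.11,.028),(.042,.037))]
    ml=[circ(best[1],best[2],z,r) for z,r in((.09,.042),(.09,.03),(.031,.07))]
    br=[circ(.5885,.0345,.055,.016),circ(.5885,.0345,.19,.008)]
    V=cv2.hconcat([cv2.vconcat([draw(T,"top",(185,182),ml),draw(S,"side",(262,255),ml)]),cv2.vconcat([draw(T,"top",(400,185),bk),draw(S,"side",(310,110),bk)])])
    cv2.imwrite("pics/ov.png",V)
E
python3 yaw.py
```

```text
(np.float32(319.82047), np.float64(0.534), np.float64(0.312))
0.034 [126, 126, 124, 120, 117, 119, 118, 120, 128, 133, 131, 113, 70, 54, 84, 115, 117, 126, 125, 125, 128, 128, 126, 126, 127, 126, 126, 127, 128, 128, 129, 128, 129, 126, 120, 104, 84, 92, 111, 127, 131, 130, 127, 126, 123, 123, 124, 124, 128, 128, 128, 130, 130, 130, 128, 128, 129, 128, 129, 130, 130, 130, 131, 132, 128, 110, 69, 63, 97, 121, 119, 118, 126, 117, 121, 125, 129, 131, 131, 132, 132, 132, 132, 132, 131, 131, 130, 131, 132, 131, 131, 131, 131, 131, 131, 124, 118, 121, 124, 116, 111, 115, 86, 72, 90, 116, 125, 128, 130, 128, 127, 129, 128, 126, 127, 124, 122, 124, 125, 126]
0.037 [131, 131, 130, 130, 130, 131, 125, 116, 117, 129, 125, 87, 64, 68, 101, 127, 132, 131, 129, 130, 130, 131, 130, 130, 130, 131, 129, 129, 130, 130, 130, 130, 131, 131, 129, 119, 101, 87, 99, 109, 114, 108, 107, 118, 122, 130, 131, 130, 130, 129, 129, 131, 130, 128, 126, 129, 130, 128, 127, 127, 130, 130, 130, 130, 130, 114, 76, 66, 85, 124, 132, 133, 129, 124, 125, 129, 129, 128, 128, 129, 128, 128, 130, 128, 128, 129, 129, 128, 128
[... 2192 characters left out ...]
, 55, 55, 56, 56, 56, 56, 56, 56, 56, 56, 55, 55, 54, 53, 52, 51, 50, 49, 48, 51, 52, 60, 74, 87, 102, 119, 133, 146, 154, 158, 160, 157, 152]
side lug 0.036 [168, 160, 150, 140, 131, 124, 117, 109, 111, 115, 119, 128, 138, 148, 150, 145, 137, 122, 102, 77, 66, 53, 46, 47, 48, 50, 52, 52, 53, 52, 52, 52, 52, 55, 57, 59, 59, 57, 56, 53, 52, 50, 49, 48, 55, 64, 81, 104, 125, 145, 163, 178, 183, 184, 185, 181, 175, 168, 162, 156, 153, 150, 145, 146, 146, 145, 147, 150, 155, 161, 167, 174, 181, 179, 174, 167, 156, 133, 110, 85, 70, 56, 51, 51, 52, 54, 54, 55, 55, 56, 56, 56, 55, 55, 55, 56, 56, 55, 54, 53, 52, 51, 50, 49, 49, 52, 55, 70, 85, 102, 125, 144, 161, 172, 182, 187, 188, 187, 182, 174]
```

View pics/ov.png

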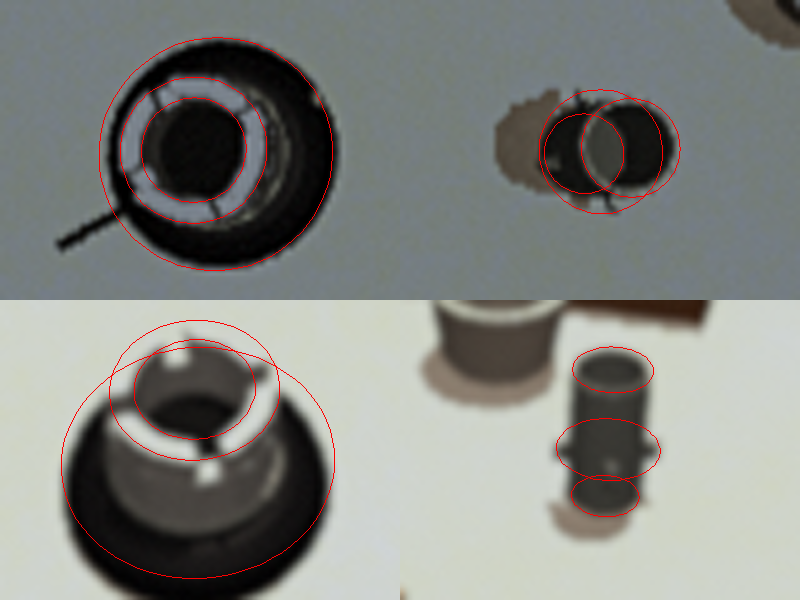

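Call:
send_rows([
  [0,0,0,0,0,-0.04,0.06],
  [0,0,0,0.02,-0.017,0,0.06],
  [0,0,0,0.0375,-0.0325,0,0.06],
  [0,0,0,0.0375,-0.0325,0,0.06],
  [0,0,0,0.0375,-0.0325,0,0.06],
  [0,0,0,0.0375,-0.0325,0,0.06],
  [0,0,0,0.0375,-0.0325,0,0.06],
  [0,0,0,0.0375,-0.0325,0,0.06],
  [0,0,0,0.0375,-0.0325,0,0.06],
  [0,0,0,0.0375,-0.0325,0,0.06],
  [0,0,0,0.0375,-0.0325,0,0.06],
  [0,0,0,0.0375,-0.0325,0,0.06],
  [0,0,0,0.0375,-0.0325,0,0.06],
  [0,0,0,0.0375,-0.0325,0,0.06],
  [0,0,0,0.0375,-0.0325,0,0.06],
  [0,0,0,0.0375,-0.0325,0,0.06],
  [0,0,0,0.025,-0.021,0,0.06],
  [0,0,0,0,0,0,0.06],
])

```text
time_s: 3.75
tool_pos: [0.5911, 0.0365, 0.2702]
orientation: [-0.001, 0.986, 0.164, 0.0]
force: [-0.1, -0.6, -1.2]
finger_gap: 0.06
finger_force: 0.0
```

```bash
cat >> h.py <<'E'
def to(x,y,z):
    s,R=st();print("t",round(s["time_s"],2),"tcp",s["tool_pos"].round(4),"yaw_x",round(np.degrees(np.arctan2(R[1,0],R[0,0])),2),"zax",R[:,2].round(3),"F",np.round(s["force"],1),"gap",round(float(s["finger_gap"]),4),"ff",round(float(s["finger_force"]),1),"q7",round(float(s["q"][6]),2))
    print(" tool shift to target",(R.T@(np.array([x,y,z])-s["tool_pos"])).round(4))
E
python3 -c "
from h import *
to(.5885,.0345,.168)"
```

```text
t 3.75 tcp [0.5911 0.0365 0.2702] yaw_x 18.89 zax [ 0.     0.002 -1.   ] F [-0.1 -0.6 -1.2] gap 0.06 ff 0.0 q7 -1.39
 tool shift to target [-0.0032  0.0012  0.1022]
```

Call:
send_rows([
  [0,0,0,-0.003,0.001,0.02,0.06],
  [0,0,0,0,0,0.025,0.06],
  [0,0,0,0,0,0.025,0.05],
  [0,0,0,0,0,0.022,0.05],
  [0,0,0,0,0,0.01,0.04],
  [0,0,0,0,0,0,0.02],
  [0,0,0,0,0,0,0.0],
  [0,0,0,0,0,0,0.0],
  [0,0,0,0,0,0,0.0],
  [0,0,0,0,0,0,0.0],
])

```text
time_s: 5.0
tool_pos: [0.5881, 0.0325, 0.1692]
orientation: [-0.001, 0.987, 0.162, 0.001]
force: [-0.5, 3.6, 4.9]
finger_gap: 0.0158
finger_force: 30.0
```

```bash
python3 -c "
from h import *
to(.5255,-.323,.33)"
```

```text
t 5.0 tcp [0.5881 0.0325 0.1692] yaw_x 18.65 zax [ 0.001  0.002 -1.   ] F [-0.5  3.6  4.9] gap 0.0158 ff 30.0 q7 -1.41
 tool shift to target [-0.1728  0.3166 -0.1614]
```

Call:
send_rows([
  [0,0,0,0,0,-0.01,0],
  [0,0,0,0,0,-0.03,0],
  [0,0,0,0,0,-0.04,0],
  [0,0,0,0,0,-0.04,0],
  [0,0,0,0,0,-0.03,0],
  [0,0,0,-0.01,0.017,-0.01,0],
  [0,0,0,-0.02,0.037,0,0],
  [0,0,0,-0.02,0.037,0,0],
  [0,0,0,-0.02,0.037,0,0],
  [0,0,0,-0.02,0.037,0,0],
  [0,0,0,-0.02,0.037,0,0],
  [0,0,0,-0.02,0.037,0,0],
  [0,0,0,-0.02,0.037,0,0],
  [0,0,0,-0.015,0.028,0,0],
  [0,0,0,-0.007,0.012,0,0],
  [0,0,0,0,0,0,0],
])

```text
time_s: 7.0
tool_pos: [0.5243, -0.3243, 0.3278]
orientation: [-0.0, 0.987, 0.161, -0.001]
force: [1.1, 0.1, -0.8]
finger_gap: 0.0156
finger_force: 30.0
```

```bash
cat >> h.py <<'E'
def overlay(name,views,f=5,w=80,h=60):
    V=[]
    for c,ctr,L in views:
        I=imaging.read_camera(c)[:,:,::-1].copy();o=np.clip((proj(c,ctr)[0]-[w/2,h/2]).astype(int),0,[640-w,400-h])
        v=cv2.resize(I[o[1]:o[1]+h,o[0]:o[0]+w],None,fx=f,fy=f,interpolation=cv2.INTER_CUBIC)
        for X in L: cv2.polylines(v,[np.round((proj(c,X)-o+.5)*f).astype(np.int32)],False,(0,0,255),1)
        V.append(v)
    cv2.imwrite(f"pics/{name}.png",cv2.hconcat(V));
E
python3 -c "
from h import *
to(.5255,-.323,.33)
s,R=st();p=s['tool_pos'];g=p+R[:,2]*.159
br=[circ(*g,.013),np.array([p,g]),circ(.5255,-.323,.11,.028)]
overlay('brush1',[('top',[.5255,-.323,.15],br),('side',[.5255,-.323,.18],br)],f=4,w=100,h=120)"
```

```text
t 7.0 tcp [ 0.5243 -0.3243  0.3278] yaw_x 18.47 zax [-0.002  0.    -1.   ] F [ 1.1  0.1 -0.8] gap 0.0156 ff 30.0 q7 -0.75
 tool shift to target [ 0.0015 -0.0009 -0.0022]
```

View pics/brush1.png

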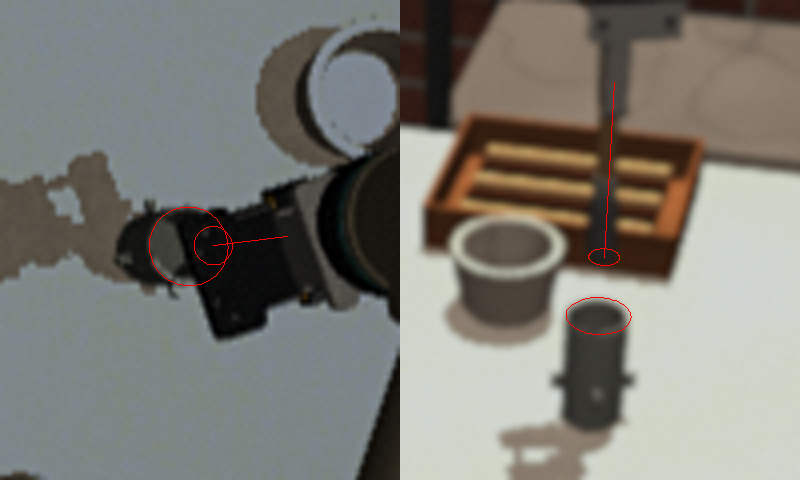

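Call:
send_rows([
  [0,0,0,0.0015,-0.001,0.01,0],
  [0,0,0,0,0,0.03,0],
  [0,0,0,0,0,0.03,0],
  [0,0,0,0,0,0.03,0],
  [0,0,0,0,0,0.03,0],
  [0,0,0,0,0,0.02,0],
  [0,0,0,0,0,0.01,0],
  [0,0,0,0,0,0,0],
  [0,0,0,0,0,0,0],
])

```text
time_s: 8.22
tool_pos: [0.5274, -0.3218, 0.1693]
orientation: [0.0, 0.987, 0.162, 0.001]
force: [-0.7, -0.2, -0.9]
finger_gap: 0.0155
finger_force: 30.0
```

Call:
send_rows([
  [0,0,0,0,0,-0.015,0],
  [0,0,0,0,0,-0.03,0],
  [0,0,0,0,0,-0.03,0],
  [0,0,0,0,0,-0.02,0],
  [0,0,0,0,0,0,0],
  [0,0,0,0,0,0.015,0],
  [0,0,0,0,0,0.03,0],
  [0,0,0,0,0,0.03,0],
  [0,0,0,0,0,0.015,0],
  [0,0,0,0,0,0.006,0],
  [0,0,0,0,0,0,0],
  [0,0,0,0,0,0,0],
])

```text
time_s: 9.72
tool_pos: [0.5273, -0.3221, 0.1684]
orientation: [0.001, 0.987, 0.162, 0.001]
force: [-0.4, -1.0, -0.1]
finger_gap: 0.0155
finger_force: 30.0
```

Call:
send_rows([
  [0,0,0,0,0,-0.02,0],
  [0,0,0,0,0,-0.04,0],
  [0,0,0,0,0,-0.04,0],
  [0,0,0,0,0,-0.04,0],
  [0,0,0,0.005,-0.009,-0.02,0],
  [0,0,0,0.02,-0.037,0,0],
  [0,0,0,0.02,-0.037,0,0],
  [0,0,0,0.02,-0.037,0,0],
  [0,0,0,0.02,-0.037,0,0],
  [0,0,0,0.02,-0.037,0,0],
  [0,0,0,0.02,-0.037,0,0],
  [0,0,0,0.02,-0.037,0,0],
  [0,0,0,0.02,-0.037,0,0],
  [0,0,0,0.015,-0.028,0,0],
  [0,0,0,0.007,-0.012,0,0],
  [0,0,0,0,0,0,0],
])

```text
time_s: 11.72
tool_pos: [0.594, 0.0651, 0.3279]
orientation: [0.0, 0.987, 0.162, 0.0]
force: [0.4, -1.0, -0.1]
finger_gap: 0.0155
finger_force: 30.0
```

```bash
python3 -c "
from h import *
to(.588,.034,.243)
print(np.mean([manip.observe()['tool_pos'] for _ in range(5)],0))"
```

```text
t 11.72 tcp [0.594  0.0651 0.3279] yaw_x 18.67 zax [ 0.001 -0.    -1.   ] F [ 0.4 -1.  -0.1] gap 0.0155 ff 30.0 q7 -1.44
 tool shift to target [-0.0157  0.0275  0.0849]
[0.59398896 0.06508899 0.3278777 ]
```

Call:
send_rows([
  [0,0,0,-0.008,0.014,0.02,0],
  [0,0,0,-0.008,0.0135,0.02,0],
  [0,0,0,0,0,0.03,0],
  [0,0,0,0,0,0.015,0],
  [0,0,0,0,0,0,0],
  [0,0,0,0,0,0,0],
])

```text
time_s: 12.48
tool_pos: [0.5883, 0.0336, 0.2435]
orientation: [0.0, 0.987, 0.162, 0.001]
force: [0.1, -0.7, -0.1]
finger_gap: 0.0152
finger_force: 30.0
```

```bash
python3 -c "
from h import *
to(.588,.034,.169)
s,R=st();p=s['tool_pos'];g=p+R[:,2]*.159
br=[circ(*g,.013),np.array([p,g]),circ(.588,.034,.055,.016)]
overlay('brush2',[('top',[.588,.034,.1],br),('side',[.588,.034,.1],br)],f=5)"
```

```text
t 12.47 tcp [0.5883 0.0336 0.2435] yaw_x 18.6 zax [ 0.002  0.    -1.   ] F [ 0.1 -0.7 -0.1] gap 0.0152 ff 30.0 q7 -1.4
 tool shift to target [-0.0003 -0.0005  0.0745]
```

View pics/brush2.png

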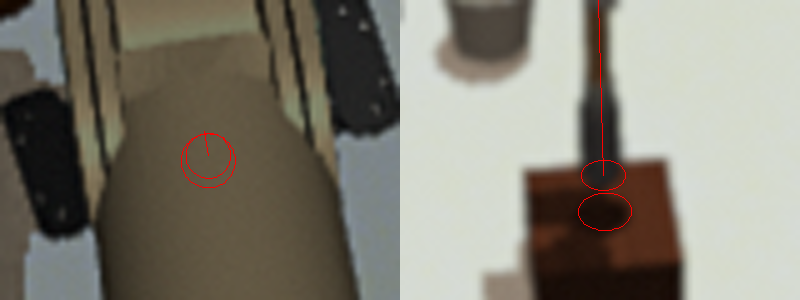

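Call:
send_rows([
  [0,0,0,-0.001,-0.0005,0.01,0],
  [0,0,0,0,0,0.015,0],
  [0,0,0,0,0,0.015,0],
  [0,0,0,0,0,0.015,0],
  [0,0,0,0,0,0.012,0],
  [0,0,0,0,0,0,0],
])

```text
time_s: 13.32
tool_pos: [0.586, 0.0341, 0.1743]
orientation: [-0.0, 0.987, 0.162, -0.001]
force: [-0.5, 0.8, -1.0]
finger_gap: 0.0155
finger_force: 30.0
```

Call:
send_rows([
  [0,0,0,0,0,0.004,0],
  [0,0,0,0,0,0,0],
  [0,0,0,0,0,0,0.03],
  [0,0,0,0,0,0,0.05],
  [0,0,0,0,0,0,0.05],
  [0,0,0,0,0,-0.015,0.05],
  [0,0,0,0,0,-0.03,0.05],
  [0,0,0,0,0,-0.04,0.06],
  [0,0,0,-0.01,0.017,-0.02,0.09],
  [0,0,0,-0.02,0.037,0,0.09],
  [0,0,0,-0.02,0.037,0,0.09],
  [0,0,0,-0.02,0.037,0,0.09],
  [0,0,0,-0.02,0.037,0,0.09],
])

```text
time_s: 14.95
tool_pos: [0.5537, -0.1525, 0.2778]
orientation: [0.0, 0.987, 0.162, 0.001]
force: [1.5, 0.5, 0.6]
finger_gap: 0.09
finger_force: 0.0
```

```bash
python3 -c "
from h import *
to(.5255,-.323,.195)
B=(.5255,-.323);y=np.radians(16)
lug=[np.array([[B[0]+r*np.cos(y+k*np.pi/2)-w*np.sin(y+k*np.pi/2),B[1]+r*np.sin(y+k*np.pi/2)+w*np.cos(y+k*np.pi/2),.049] for r,w in((.028,-.004),(.037,-.004),(.037,.004),(.028,.004))]) for k in range(4)]
bk=[circ(*B,.11,.028),circ(*B,0,.0245)]+lug
M=(.534,.312);y=np.radians(28.5)
no=[np.array([[M[0]+r*np.cos(y+k*np.pi/2)-w*np.sin(y+k*np.pi/2),M[1]+r*np.sin(y+k*np.pi/2)+w*np.cos(y+k*np.pi/2),z] for r,w,z in((.042,-.0065,.09),(.042,-.0065,.072),(.042,.0065,.072),(.042,.0065,.09))]) for k in range(4)]
ml=[circ(*M,.09,.03),circ(*M,.09,.042)]+no
hb=[circ(.588,.034,.055,.016),circ(.588,.034,.19,.008)]
for n,p,L in(('b',[*B,.055],bk),('m',[*M,.08],ml),('r',[.588,.034,.1],hb)): overlay(n,[('top',p,L),('side',p,L)],w=56,h=40,f=7)
I=[cv2.imread(f'pics/{n}.png') for n in 'bmr'];I[2]=I[2][40:80+0] if 0 else I[2]
V=cv2.vconcat(I);cv2.imwrite('pics/three.png',cv2.resize(V,None,fx=600/V.shape[0],fy=600/V.shape[0]))"
```

```text
t 14.95 tcp [ 0.5537 -0.1525  0.2778] yaw_x 18.62 zax [ 0.002 -0.    -1.   ] F [1.5 0.5 0.6] gap 0.09 ff 0.0 q7 -1.06
 tool shift to target [-0.0813  0.1525  0.0828]
```

View pics/three.png

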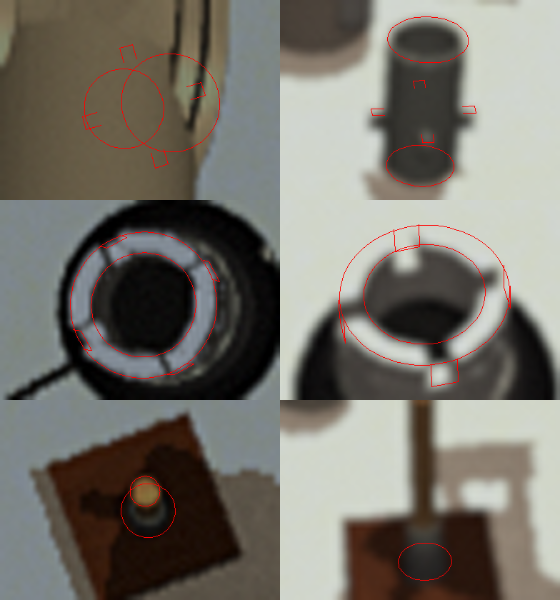

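Call:
send_rows([
  [0,0,0,-0.02,0.0375,0,0.09],
  [0,0,0,-0.02,0.0375,0,0.09],
  [0,0,0,-0.02,0.0375,0,0.09],
  [0,0,0,-0.0135,0.0265,0.01,0.09],
  [0,0,0,-0.007,0.0135,0.02,0.09],
  [0,0,0,0,0,0.02,0.09],
  [0,0,0,0,0,0,0.09],
])

```text
time_s: 16.12
tool_pos: [0.5256, -0.3189, 0.2242]
orientation: [-0.002, 0.987, 0.163, -0.002]
force: [0.2, -0.3, 0.1]
finger_gap: 0.09
finger_force: 0.0
```

```bash
python3 -c "
from h import *
to(.526,-.323,.086)"
```

```text
t 16.12 tcp [ 0.5256 -0.3189  0.2242] yaw_x 18.75 zax [-0.004  0.003 -1.   ] F [ 0.2 -0.3  0.1] gap 0.09 ff 0.0 q7 -0.77
 tool shift to target [-0.0006  0.0046  0.1382]
```

Call:
send_rows([
  [0,0,0,0,0.003,0.02,0.09],
  [0,0,0,0,0,0.03,0.09],
  [0,0,0,0,0,0.03,0.09],
  [0,0,0,0,0,0.03,0.09],
  [0,0,0,0,0,0.02,0.09],
  [0,0,0,0,0,0.008,0.09],
  [0,0,0,0,0,0,0.08],
  [0,0,0,0,0,0,0.07],
  [0,0,0,0,0,0,0.06],
  [0,0,0,0,0,0,0.055],
  [0,0,0,0,0,0,0.04],
  [0,0,0,0,0,0,0.04],
  [0,0,0,0,0,0,0.04],
])

```text
time_s: 17.75
tool_pos: [0.5273, -0.3237, 0.0891]
orientation: [-0.0, 0.987, 0.162, 0.0]
force: [-1.5, 2.6, 5.8]
finger_gap: 0.0568
finger_force: 29.9
```

```bash
python3 -c "
from h import *
to(.534,.312,.32)"
```

```text
t 17.75 tcp [ 0.5273 -0.3237  0.0891] yaw_x 18.62 zax [ 0.     0.001 -1.   ] F [-1.5  2.6  5.8] gap 0.0568 ff 29.9 q7 -0.78
 tool shift to target [ 0.2095 -0.6004 -0.2305]
```

Call:
send_rows([
  [0,0,0,0,0,-0.01,0.04],
  [0,0,0,0,0,-0.03,0.04],
  [0,0,0,0,0,-0.04,0.04],
  [0,0,0,0,0,-0.05,0.04],
  [0,0,0,0,0,-0.05,0.04],
  [0,0,0,0,0,-0.035,0.04],
  [0,0,0,0,0,-0.015,0.04],
  [0,0,0,0.005,-0.015,0,0.04],
  [0,0,0,0.01,-0.03,0,0.04],
  [0,0,0,0.013,-0.0375,0,0.04],
  [0,0,0,0.013,-0.0375,0,0.04],
  [0,0,0,0.013,-0.0375,0,0.04],
  [0,0,0,0.013,-0.0375,0,0.04],
  [0,0,0,0.013,-0.0375,0,0.04],
  [0,0,0,0.013,-0.0375,0,0.04],
  [0,0,0,0.013,-0.0375,0,0.04],
  [0,0,0,0.013,-0.0375,0,0.04],
  [0,0,0,0.013,-0.0375,0,0.04],
  [0,0,0,0.013,-0.0375,0,0.04],
  [0,0,0,0.013,-0.0375,0,0.04],
])

```text
time_s: 20.25
tool_pos: [0.5287, 0.1615, 0.3162]
orientation: [0.0, 0.987, 0.162, -0.002]
force: [0.9, -0.6, -3.4]
finger_gap: 0.0567
finger_force: 29.9
```

Call:
send_rows([
  [0,0,0,0.013,-0.0375,0,0.04],
  [0,0,0,0.013,-0.0375,0,0.04],
  [0,0,0,0.01,-0.03,0,0.04],
  [0,0,0,0.006,-0.018,0,0.04],
  [0,0,-4,0,0,0.02,0.04],
  [0,0,-4,0,0,0.03,0.04],
  [0,0,-4.5,0,0,0.03,0.04],
  [0,0,0,0,0,0.01,0.04],
  [0,0,0,0,0,0,0.04],
  [0,0,0,0,0,0,0.04],
])

```text
time_s: 21.5
tool_pos: [0.532, 0.2901, 0.2296]
orientation: [-0.0, 0.963, 0.268, 0.001]
force: [-0.4, 0.5, -4.4]
finger_gap: 0.0565
finger_force: 29.9
```

```bash
python3 -c "
from h import *
to(.534,.312,.19)
print(st()[0]['finger_gap'])"
```

```text
t 21.5 tcp [0.532  0.2901 0.2296] yaw_x 31.06 zax [ 0.002  0.001 -1.   ] F [-0.4  0.5 -4.4] gap 0.0565 ff 29.9 q7 -1.71
 tool shift to target [ 0.0129 -0.0178  0.0396]
0.05648590351672029
```

Call:
send_rows([
  [0,0,0,0.0065,-0.009,0.01,0.04],
  [0,0,0,0.0065,-0.009,0.01,0.04],
  [0,0,0,0,0,0.012,0.04],
  [0,0,0,0,0,0,0.04],
  [0,0,0,0,0,0,0.04],
])

```text
time_s: 22.12
tool_pos: [0.5334, 0.3114, 0.1964]
orientation: [0.0, 0.963, 0.268, -0.0]
force: [0.7, -0.2, -3.2]
finger_gap: 0.0569
finger_force: 29.9
```

```bash
cat > mv.py <<'E'
from h import *
import sys
to(.534,.312,.18)
s,R=st();p=s["tool_pos"];u=p-np.array([0,0,.088]);M=(.534,.312)
def lugs(B,z0,y,r1,w,zt,zb):
    y=np.radians(y);o=[]
    for k in range(4):
        a=y+k*np.pi/2;c,n=np.array([np.cos(a),np.sin(a)]),np.array([-np.sin(a),np.cos(a)])
        o.append(np.array([[*(np.array(B)+r1*c+w*q*n),z0+z] for q,z in((-1,zt),(-1,zb),(1,zb),(1,zt),(-1,zt))]))
    return o
yaw=np.degrees(np.arctan2(R[1,0],R[0,0]))-18.65+16
print("lug yaw",yaw,"under z",u[2])
L=[circ(*M,.09,.03),circ(*M,.09,.042)]+lugs(M,0,28.5,.042,.0065,.09,.072)+[circ(u[0],u[1],u[2]+.005,.028)]+lugs(u[:2],u[2],yaw,.037,.004,.049,.035)
overlay(sys.argv[1],[("side",[*M,.1],[]),("side",[*M,.1],L)],w=57,h=80,f=7)
E
python3 mv.py m1
```

```text
t 22.12 tcp [0.5334 0.3114 0.1964] yaw_x 31.08 zax [-0. -0. -1.] F [ 0.7 -0.2 -3.2] gap 0.0569 ff 29.9 q7 -1.75
 tool shift to target [ 0.0008 -0.0001  0.0164]
lug yaw 28.432770899240122 under z 0.10837673739582934
```

View pics/m1.png

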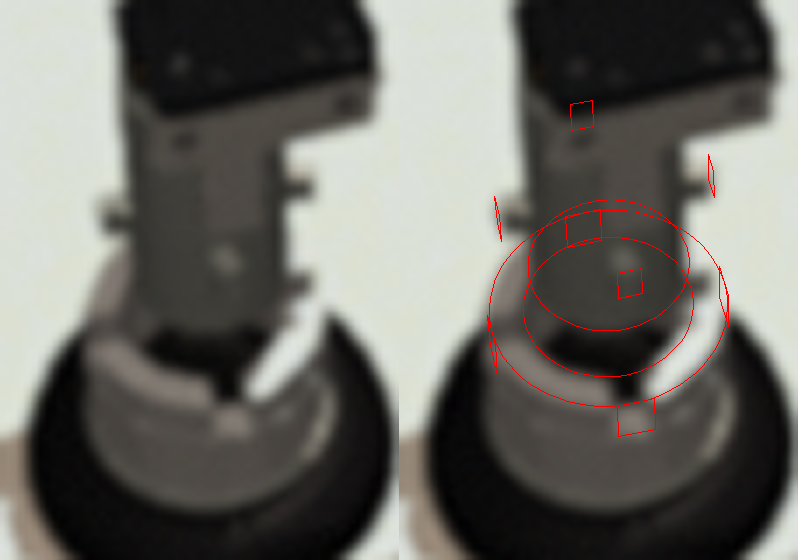

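```bash
python3 -c "
from h import *
M=(.534,.312);w,h=57,80
o=np.clip((proj('side',[*M,.1])[0]-[w/2,h/2]).astype(int),0,[640-w,400-h])
f=lambda v,z:unproj('side',np.array(v)/7+o-.5,z)[:2]
z=.1084+.042
a,b,c=f((113,218),z),f((298,187),z),f((225,260),.1084+.049)
print('lugs',a,b,'mid',(a+b)/2,np.linalg.norm(a-b),'yaw',np.degrees(np.arctan2(*(a-b)[::-1])))
d=c-(a+b)/2;print('front',c,np.linalg.norm(d),np.degrees(np.arctan2(*d[::-1])))
l,r,n=f((110,335),.09),f((298,285),.09),f((229,385),.09)
print('notch',l,r,(l+r)/2,np.linalg.norm(l-r),np.degrees(np.arctan2(*(r-l)[::-1])))
d=n-(np.array(M));print(n,np.linalg.norm(d),np.degrees(np.arctan2(*d[::-1])))
"
```

```text
lugs [0.56135445 0.32768413] [0.50411722 0.29978269] mid [0.53273583 0.31373341] 0.06367567110123615 yaw 25.98784855025347
front [0.51844921 0.34041416] 0.030264999775812953 118.16751457784862
notch [0.56412801 0.3327308 ] [0.50568758 0.29600682] [0.53490779 0.31436881] 0.0690212599329818 -147.8547336266001
[0.5182104  0.34266005] 0.034486955105787316 117.24799617246236
```

Call:
send_rows([
  [0,0,-1.5,0.001,0.0005,0,0.04],
  [0,0,0,0,0,0.008,0.04],
  [0,0,0,0,0,0.008,0.04],
  [0,0,0,0,0,0.008,0.04],
  [0,0,0,0,0,0.006,0.04],
  [0,0,0,0,0,0,0.04],
])

```text
time_s: 22.98
tool_pos: [0.534, 0.3117, 0.1658]
orientation: [0.0, 0.96, 0.281, -0.001]
force: [1.0, 0.1, -3.0]
finger_gap: 0.0568
finger_force: 29.9
```

Call:
send_rows([
  [0,0,0,0,0,0.008,0.04],
  [0,0,0,0,0,0.008,0.04],
  [0,0,0,0,0,0.004,0.04],
  [0,0,0,0,0,0,0.04],
  [0,0,0,0,0,0.003,0.04],
  [0,0,0,0,0,0.003,0.04],
  [0,0,0,0,0,0,0.04],
])

```text
time_s: 23.85
tool_pos: [0.5341, 0.3118, 0.1402]
orientation: [0.0, 0.96, 0.281, -0.0]
force: [0.5, 0.5, -3.1]
finger_gap: 0.0566
finger_force: 29.9
```

Call:
send_rows([
  [0,0,0,0,0,0.002,0.04],
  [0,0,0,0,0,0.002,0.04],
  [0,0,0,0,0,0,0.04],
])

```text
time_s: 24.22
tool_pos: [0.5347, 0.3122, 0.1374]
orientation: [-0.0, 0.96, 0.281, 0.001]
force: [-0.9, -0.2, 4.7]
finger_gap: 0.0566
finger_force: 29.9
```

Call:
send_rows([
  [0,0,0,0,0,0.002,0.04],
  [0,0,0,0,0,0.002,0.04],
  [0,0,0,0,0,0,0.04],
])

```text
time_s: 24.6
tool_pos: [0.5348, 0.3123, 0.1336]
orientation: [-0.0, 0.96, 0.281, 0.001]
force: [-2.0, -0.3, 8.2]
finger_gap: 0.0563
finger_force: 29.9
```

Call:
send_rows([
  [0,0,0,0,0,0.002,0.04],
  [0,0,0,0,0,0.002,0.04],
  [0,0,0,0,0,0.001,0.04],
  [0,0,0,0,0,0,0.04],
])

```text
time_s: 25.1
tool_pos: [0.5349, 0.3124, 0.1292]
orientation: [-0.0, 0.96, 0.281, 0.001]
force: [-2.1, -1.0, 10.5]
finger_gap: 0.0567
finger_force: 29.9
```

Call:
send_rows([
  [0,0,0,0,0,0.0015,0.04],
  [0,0,0,0,0,0.0015,0.04],
  [0,0,0,0,0,0,0.04],
  [0,0,0,0,0,0,0.04],
])

```text
time_s: 25.6
tool_pos: [0.5348, 0.3131, 0.1274]
orientation: [-0.001, 0.96, 0.281, 0.001]
force: [-4.2, -1.0, 16.9]
finger_gap: 0.0565
finger_force: 30.0
```

Call:
send_rows([
  [0,0,0,0,0,0.0005,0.04],
  [0,0,0,0,0,0,0.04],
  [0,0,0,0,0,0,0.04],
  [0,0,0,0,0,0,0.04],
])

```text
time_s: 26.1
tool_pos: [0.5348, 0.3132, 0.1273]
orientation: [-0.001, 0.96, 0.281, 0.002]
force: [-5.4, -1.2, 18.9]
finger_gap: 0.0563
finger_force: 30.0
```

```bash
python3 mv.py m2; python3 -c "
import cv2
from h import *
I=cv2.imread('pics/m2.png');J=imaging.read_camera('side')[90:290,220:420,::-1]
cv2.imwrite('pics/fin.png',cv2.hconcat([I[:,:399],cv2.resize(J,(400,560),interpolation=cv2.INTER_CUBIC)]))"
```

```text
t 26.1 tcp [0.5348 0.3132 0.1273] yaw_x 32.64 zax [ 0.003  0.002 -1.   ] F [-5.4 -1.2 18.9] gap 0.0563 ff 30.0 q7 -1.75
 tool shift to target [-0.0012  0.0005 -0.0527]
lug yaw 29.990917896941454 under z 0.03934240929189978
```

View pics/fin.png

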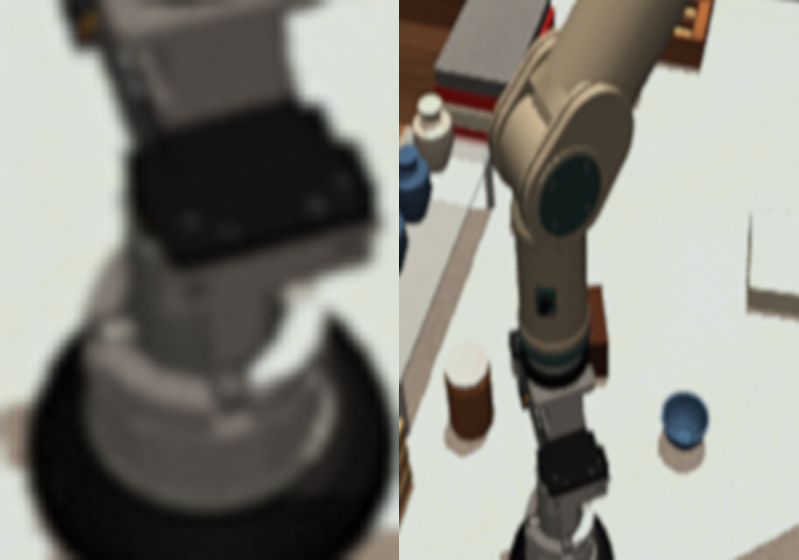

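The picture shows the front lug seated in the front notch (about (232, 388)). The underside is at 39 mm, which is full plate travel, and about 19 N is pressing on it. I'm handing in now.

```bash
python3 -c "
from cell import manip
print(manip.finish_job())"
```

```text
the job is handed in; nothing more can be done
None
```

The job is handed in: I brushed the beaker out with two strokes and stood the brush back in its block. The beaker then went into the collar with its lugs in the notches, and the arm is still holding it pressed fully down with about 19 N. The job took about 26 s; the hand-in returned no verdict.

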